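# Cap the test panel's lamp housing with its signal lens

### The arm

A 6-joint arm with a two-finger parallel gripper is mounted at the origin on the work surface. World frame = base frame: x ahead of the robot, y to its left, z up, the work surface at z = 0. Lengths are in m, angles in rad, forces in N, time in s.
With the tool pointing down it reaches from about 0.35 to 0.725 m from the base axis. Payload 4.3 kg.
Tool frame: the origin (TCP) lies at the very end of the fingers, on their centre line; the grasp point (between the pads) lies 19 mm behind it; z points along the fingers, y is the direction in which the jaws open and shut (so a half turn about z gives the same grasp; the last joint's range is limited). The gripper opens to 85 mm and grips with 20 to 120 N. Pads are 22 mm wide; open, the fingers measure 114 mm over their backs; the gripper's body (76 mm by 85 mm) begins 54 mm behind the grasp point. The pads swing forward as they close: fully open they stand 13 mm farther back than shut.
Start: joints at [1.014, 0.377, 0.081, 1.274, 0, 1.46], TCP at [0.248, 0.519, 0.231] pointing down, gripper open.
Joint ranges: [-2.72, 2.72], [-0.84, 1.66], [-1.02, 1.22], [-1.77, 2.12], [-1.37, 1.28], [-3.14, 3.14]. Speed limits (rad/s): [2.57, 2.57, 3.14, 3.14, 3.14, 3.14].

### API

Orientations are given as a rotation vector (axis times angle).
In Python, from cell import arm, read_camera gives the robot as it stands.
- The arm moves only by the tool play_rows, never from a script. Its argument "motion" is a list of rows, each an object with "offset": the shift along the tool's x, y, z scaled (see below), a list of three; "twist": the turn, a rotation vector about the tool's x, y, z scaled (see below), a list of three; "grip": the closure in counts, from 0 (fully open) to 255 (shut). In form: [{"offset": [tx, ty, tz], "twist": [rx, ry, rz], "grip": grip}, ...]. A call has 1 to 12 rows; each row is the pose to reach, as a shift and turn from the pose measured when the call began, along the tool's axes at that moment; what a row does not reach only later rows make up. The controller multiplies each number of a shift by 0.25 m and each number of a turn by 90 degrees. A row lasts 1/10 s, in which the tool goes at most 50 mm and 8.59 degrees, less where a joint would pass 70% of its speed; a pose out of reach is approached as far as the arm can. A call with a number of a shift or a turn outside -1 to 1 is refused whole. A call with a gripper value outside its range is refused whole. The fingers move at their own pace and stop on an object; the grip force is fixed at half the most. Time passes only in rows, so rows that repeat a pose let the fingers close. It gives the time, the measured TCP pose, the force and the opening at its end, in the units of the state.
- arm.state(): the state, without advancing time (a new reading comes with each control period).
- read_camera(name): name is "scene" or "side" or "wrist"; returns a dict with "frame" (384x512x3 uint8, red, green, blue), "range_z" (384x512 float32, m along the optical axis (not along the pixel's ray), 0 where there is no reading), "intrinsics" (3x3 intrinsics, pixels), "world_to_cam" (4x4, takes a point from world to camera coordinates); the wrist camera has in their place "mount" (4x4, takes a point from camera to tool coordinates, whose origin is the TCP and whose axes are the flange's). Camera axes: x right, y up, looking along -z (the intrinsics and any distortion apply to the point x, -y, -z); pixel columns grow to the right and rows downward; lengths in m; the calibration is good to about 2 mm. The wrist camera is an equidistant fisheye: a pixel r from the principal point sees the ray r / f radians off the axis. A picture is of the moment at which its call begins: read the wrist's pose just before it.
- arm.finish_job(): hands the job in, once; it reports no verdict.
The state is a dict: "time": time; "joints": joint angles; "qvel": joint speeds; "effort": joint torques, N m; "position": TCP position; "orientation": TCP orientation; "ft_force": force on the tool from outside, world axes, zero at the start; "torque": the same for the moment, N m; "gripper_width": opening from 0.0 (shut) to 1.0 (fully open).
Only numpy, scipy, OpenCV 4.12 (cv2) and the standard library are available. Lean on these libraries where they do the work, as an engineer would, in place of code of your own. Each camera call takes 0.05 s, during which the arm holds its last target.

### The job

The round lamp housing on the test panel stands open. Pick up the wider of the two clear signal lenses, set it (do not drop it) onto the housing's rim so that it sits fully seated and level, and let go. Leave the small lens and the heat sink where they stand.

Things in the scene. Friction and masses are not known exactly. Their poses are not given: they have to be found in the camera images.
- wide_lens: Wide signal lens, 130 to 250 g, loose, upright. Coaxial, from the bottom: grey spigot 64 mm diameter, 10 mm high (edge chamfered 4 mm); pewter flange 114 mm diameter, 5 mm thick; clear acrylic barrel to grip, 44 mm diameter, 30 mm high, top 3 mm bevelled. Origin: centre of the spigot's underside, z up its axis; flange top 15 mm and barrel top 45 mm above the origin.
- rim (a point): Centre of the lamp housing's mouth at rim height, 75 mm above the counter, z up. Housing: round aluminium cup, 92 mm outside, 85 inside, bulb low inside. It stands 45 mm above the cream face of a fixed test panel (180 x 260 x 30 mm); a 12 mm high black rocker switch is 120 mm away. A seated lens rests its flange on the rim, spigot inside with 10 mm play all round, its origin 10 mm below here.
- small_lens: The small signal lens, not to be used: same build, flange 68 mm and barrel 28 mm in diameter, 37 mm high overall, loose on the counter. Origin: centre of its underside; z up.
- heat_sink: Pewter-coloured finned heat sink, 60 x 50 mm and 32 mm high, loose on the counter. Origin: centre of its underside; z up, fins along x.
Mind the look-alikes: they are no part of the job. What is shaped like the wide_lens but purple is not meant.

How it is judged:
At the end, for the whole second after the job is handed in: The wide lens rests released on the housing's rim, spigot inside the mouth: its centre within 15 mm of the rim's centre, its underside 6 to 14 mm below the rim, tilted less than 10 degrees, at rest. The small lens and the heat sink are within 30 mm of where they stood (horizontal distance between wide_lens and rim below 0.015 m and z of wide_lens in the frame of rim between -0.014 and -0.006 m and angle between wide_lens's own z axis and vertical below 0.17 rad and linear speed of wide_lens below 0.02 m/s and distance of each of small_lens, heat_sink from where it was at the start of the episode below 0.03 m); the robot touches nothing.
It fails at once if the small lens is moved more than 30 mm (distance of small_lens from where it was at the start of the episode above 0.03 m).
It fails at once if the heat sink is moved more than 30 mm (distance of heat_sink from where it was at the start of the episode above 0.03 m).
It fails at once if the wide lens is dropped (falls freely by more than about 25 mm) (contact force between wide_lens and the fingers below 0.05 N and linear speed of wide_lens above 0.7 m/s).
It also fails if it takes over 35 s, if anything falls off the work surface, if the arm or the gripper's body presses on something with over 40 N, if the wrist force passes 120 N, or if a joint passes its speed limit or range.

## Working session

There is one attempt and no reset: what is moved stays moved. The work goes in short steps, Python scripts to look and compute and a tool call to move; the robot and the scene stay as the last step left them, time stands still between calls to the robot, and variables do not carry over. Pictures are saved under pics/ and viewed, and the job is handed in when it is done.

Besides the shell and the picture viewer there is one more tool, called after "Request:" as name(argument=value, ...) on one line, values as JSON. play_rows: Moves the arm, as the interface text tells. Shifts and turns lie within -1 to 1; 1 stands for 0.25 m of shift or 90 degrees of turn. Its arguments: {"type":"object","properties":{"motion":{"type":"array"}},"required":["motion"]}

```bash
mkdir -p pics && cat > h.py <<'E'
import numpy as np, cv2
from cell import arm, read_camera
from scipy.spatial.transform import Rotation as R
def pix2w(c,u,v,z=None):
    K=c["intrinsics"];d=c["range_z"][int(v),int(u)] if z is None else z
    p=np.array([(u-K[0,2])/K[0,0]*d,-(v-K[1,2])/K[1,1]*d,-d,1])
    return (np.linalg.inv(c["world_to_cam"])@p)[:3]
def cloud(c):
    K=c["intrinsics"];d=c["range_z"];v,u=np.indices(d.shape)
    P=np.stack([(u-K[0,2])/K[0,0]*d,-(v-K[1,2])/K[1,1]*d,-d,np.ones_like(d)],-1)
    return (P@np.linalg.inv(c["world_to_cam"]).T)[...,:3]
E
python3 - <<'E'
from h import *
import pickle
print(arm.state())
for n in("scene","side","wrist"):
    c=read_camera(n);pickle.dump(c,open(n+".pkl","wb"))
    cv2.imwrite(f"pics/{n}0.png",cv2.resize(c["frame"][...,::-1],(768,576)))
    print(n,c["intrinsics"].tolist(), c.get("mount"), [k for k in c])
E
```

```text
{'time': 0.0, 'joints': array([ 1.01370179e+00,  3.78086033e-01,  7.96248668e-02,  1.27436504e+00,
       -1.32681554e-05,  1.46047528e+00]), 'qvel': array([-1.25443523e-03, -1.05585186e-03,  2.91408548e-04, -9.82373591e-04,
        8.29360240e-05,  3.56652380e-04]), 'effort': array([ 1.91024184e-03, -4.63605630e+01,  2.69874179e+01,  2.08355323e-02,
        4.63415120e-05, -1.94748196e-05]), 'position': array([0.24810066, 0.51800813, 0.23034733]), 'orientation': array([-6.95823085e-01, -3.06289522e+00,  3.01883426e-03]), 'ft_force': array([ 0.31768523,  0.6829502 , -0.39934104]), 'torque': array([ 0.00035267, -0.0284789 , -0.0125615 ]), 'gripper_width': 1.000971606433633}
scene [[373.2087489278815, 0.0, 259.3831641088503], [0.0, 373.2087489278815, 192.30580745267648], [0.0, 0.0, 1.0]] None ['frame', 'range_z', 'intrinsics', 'world_to_cam']
side [[383.0736419733007, 0.0, 256.6072908515209], [0.0, 383.0736419733007, 190.11400364534404], [0.0, 0.0, 1.0]] None ['frame', 'range_z', 'intrinsics', 'world_to_cam']
wrist [[297.3186396354542, 0.0, 258.17718591931674], [0.0, 297.3186396354542, 189.8248637740569], [0.0, 0.0, 1.0]] [[-1.28621329e-03  9.66118624e-01  2.58095234e-01  6.48875633e-02]
 [ 9.99999143e-01  1.17926905e-03  5.69163520e-04  8.06708818e-04]
 [ 2.45515754e-04  2.58095745e-01 -9.66119313e-01 -1.42232959e-01]
 [ 0.00000000e+00  0.00000000e+00  0.00000000e+00  1.00000000e+00]] ['frame', 'range_z', 'intrinsics', 'mount']
```

View pics/scene0.png

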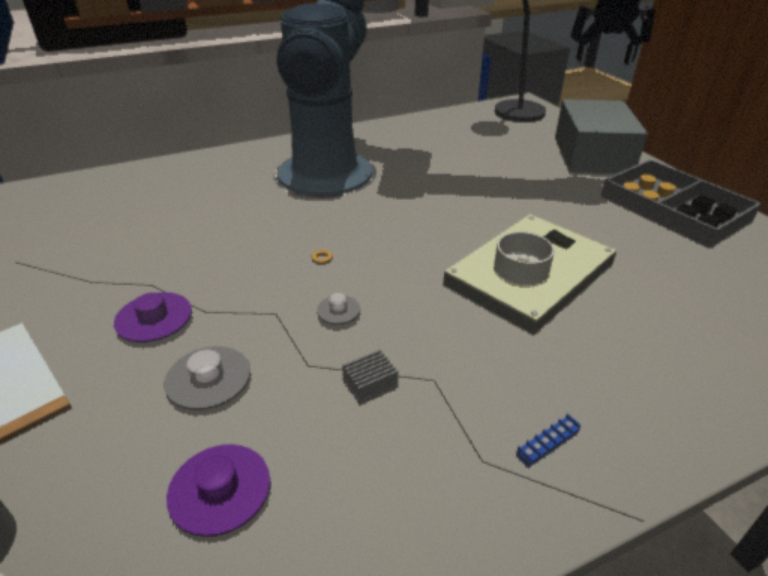

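View pics/side0.png

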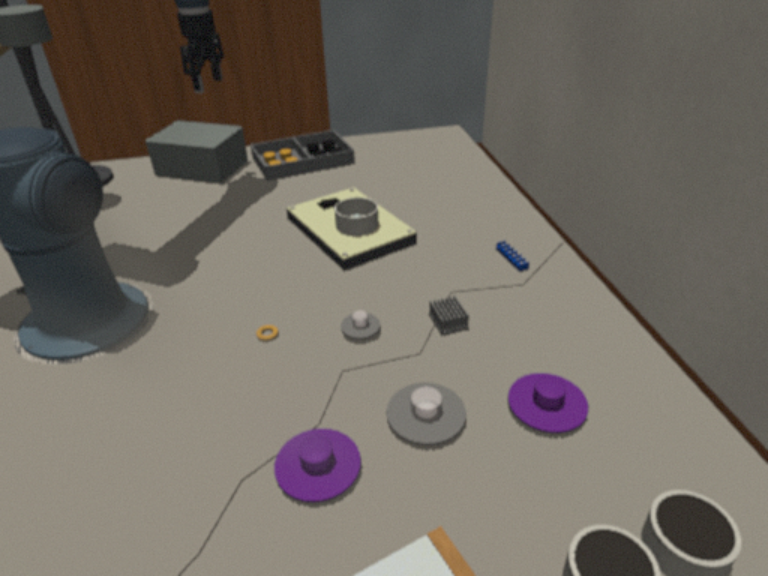

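View pics/wrist0.png

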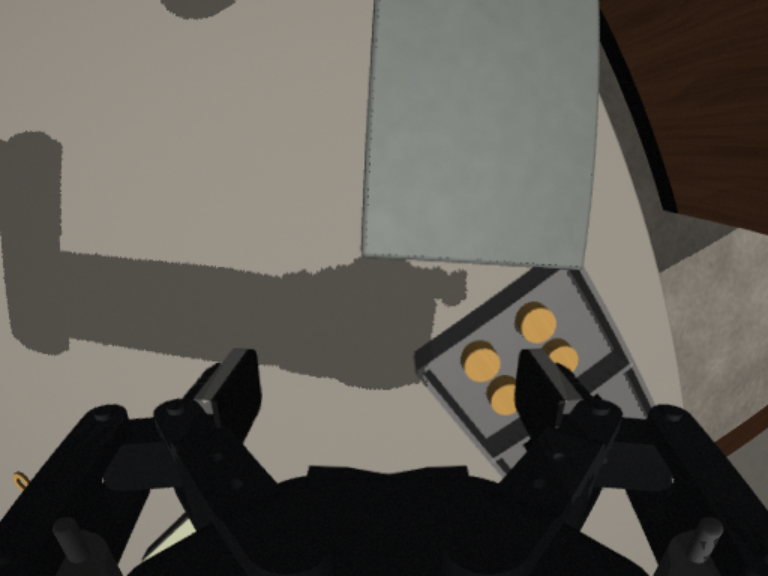

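Scene image (768 px wide). These could be taken for the wide lens:
- grey/clear lens with a wide flange at (207,376)
- small grey lens at (338,308)
- purple look-alikes at (152,315) and (217,485)

I choose (207,376), which is at (426,410) in the side view. The housing is at (524,256). Next I measure these and check a close crop.

```bash
python3 - <<'E'
from h import *
import pickle
for n,bl,bh,bs,bk in(("scene",(207,376),(524,256),(338,308),(370,375)),("side",(426,410),(356,216),(360,325),(449,315))):
    c=pickle.load(open(n+".pkl","rb"));W=cloud(c)
    def sel(b,r,zl,zh):
        u,v=b[0]/1.5,b[1]/1.5
        S=W[int(v-r):int(v+r),int(u-r):int(u+r)].reshape(-1,3)
        return S[(S[:,2]>zl)&(S[:,2]<zh)]
    def circ(p):
        from scipy.optimize import least_squares
        (cx,cy),r=cv2.minEnclosingCircle(p[:,:2].astype(np.float32).reshape(-1,1,2));return np.round([cx,cy,r,np.median(p[:,2]),len(p)],4)
    print(n,"flange",circ(sel(bl,34,.010,.02)),"barrel top",circ(sel(bl,30,.038,.05)),sel(bl,30,-1,1)[:,2].max())
    print(" rim",circ(sel(bh,32,.070,.082)),"housing",circ(sel(bh,32,.05,.082)))
    print(" small flange",circ(sel(bs,18,.008,.02)),"hs",circ(sel(bk,22,.02,.05)))
c=pickle.load(open("scene.pkl","rb"));f=c["frame"][...,::-1]
a=f[215:290,95:185];b=f[140:220,290:420];
cv2.imwrite("pics/crop1.png",np.hstack([cv2.resize(a,(380,360),interpolation=2),cv2.resize(b,(420,360),interpolation=2)]))
for n in("scene","side"):
    W=cloud(pickle.load(open(n+".pkl","rb")))
    print(n,{k:W[int(v/1.5),int(u/1.5)].round(3).tolist() for k,(u,v) in (dict(purpleA=(130,325),purpleB=(190,500),sw=(560,238)) if n=="scene" else dict(purpleC=(330,490),purpleD=(560,420),sw=(328,203))).items()})
E
```

```text
scene flange [ 4.912e-01 -3.788e-01  1.027e-01  1.420e-02  1.563e+03] barrel top [ 5.341e-01 -3.636e-01  2.250e-02  4.370e-02  2.950e+02] 0.5825259308329601
 rim [5.260e-01 1.565e-01 4.830e-02 7.320e-02 1.770e+02] housing [5.268e-01 1.572e-01 4.840e-02 6.330e-02 6.890e+02]
 small flange [ 4.782e-01 -1.524e-01  3.580e-02  1.400e-02  3.420e+02] hs [ 6.304e-01 -1.641e-01  3.830e-02  2.960e-02  6.520e+02]
side flange [ 5.331e-01 -3.630e-01  5.810e-02  1.480e-02  1.331e+03] barrel top [ 5.334e-01 -3.643e-01  2.220e-02  4.440e-02  2.720e+02] 0.6425068538002842
 rim [5.255e-01 1.568e-01 4.870e-02 7.360e-02 1.160e+02] housing [5.255e-01 1.577e-01 4.960e-02 6.350e-02 4.280e+02]
 small flange [ 4.768e-01 -1.510e-01  3.440e-02  1.460e-02  2.850e+02] hs [ 6.294e-01 -1.640e-01  3.860e-02  2.950e-02  3.430e+02]
scene {'purpleA': [0.378, -0.451, 0.013], 'purpleB': [0.713, -0.418, 0.014], 'sw': [0.487, 0.267, 0.038]}
side {'purpleC': [0.382, -0.459, 0.015], 'purpleD': [0.71, -0.424, 0.017], 'sw': [0.477, 0.256, 0.042]}
```

View pics/crop1.png

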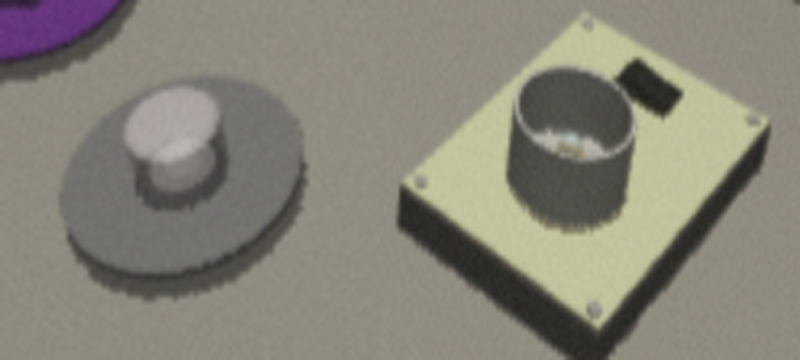

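The crop shows the chosen lens: clear barrel, grey flange, measured diameters 116/44 mm. It stands at (0.5335,-0.364). The housing is open with its rim centre at (0.5257,0.157). I keep the yaw as it is, and work out the travel in tool units.

```bash
cat >> h.py <<'E'
def go(target,yawkeep=True):
    s=arm.state();Q=R.from_rotvec(s["orientation"])
    d=Q.inv().apply(np.array(target)-s["position"])/0.25
    z=Q.apply([0,0,1]);cor=Q.inv().apply(np.cross(z,[0,0,-1]))/(np.pi/2)
    print("t",round(s["time"],2),"pos",s["position"].round(4),"off",d.round(4),"twist",cor.round(4),"y",Q.apply([0,1,0]).round(3),"F",s["ft_force"].round(1),"w",round(s["gripper_width"],3),"j",s["joints"].round(2))
E
python3 -c "
from h import *
go([.5335,-.364,.14])"
```

```text
t 0.15 pos [0.2482 0.5181 0.2306] off [-2.5539 -2.6884  0.3661] twist [-0.001  -0.0001 -0.    ] y [ 0.432  0.902 -0.002] F [-0.6  0.   0.2] w 0.998 j [ 1.01  0.38  0.08  1.27 -0.    1.46]
```

Request:
play_rows(motion=[{"offset": [-0.9,-0.95,0],"twist": [0,0,0],"grip": 0},{"offset": [-0.9,-0.95,0],"twist": [0,0,0],"grip": 0},{"offset": [-0.9,-0.95,0],"twist": [0,0,0],"grip": 0},{"offset": [-0.9,-0.95,0],"twist": [0,0,0],"grip": 0},{"offset": [-0.9,-0.95,0],"twist": [0,0,0],"grip": 0},{"offset": [-0.9,-0.95,0],"twist": [0,0,0],"grip": 0},{"offset": [-0.9,-0.95,0],"twist": [0,0,0],"grip": 0},{"offset": [-0.9,-0.95,0],"twist": [0,0,0],"grip": 0}])

```text
time: 0.95
position: [0.3489, 0.204, 0.2308]
orientation: [-0.704, -3.061, 0.004]
ft_force: [0.6, 1.2, -0.9]
gripper_width: 0.998
```

Request:
play_rows(motion=[{"offset": [-0.9,-0.95,0],"twist": [0,0,0],"grip": 0},{"offset": [-0.9,-0.95,0],"twist": [0,0,0],"grip": 0},{"offset": [-0.9,-0.95,0],"twist": [0,0,0],"grip": 0},{"offset": [-0.9,-0.95,0],"twist": [0,0,0],"grip": 0},{"offset": [-0.9,-0.95,0],"twist": [0,0,0],"grip": 0},{"offset": [-0.9,-0.95,0],"twist": [0,0,0],"grip": 0},{"offset": [-0.9,-0.95,0],"twist": [0,0,0],"grip": 0},{"offset": [-0.9,-0.95,0],"twist": [0,0,0],"grip": 0}])

```text
time: 1.75
position: [0.4491, -0.1105, 0.231]
orientation: [0.71, 3.06, -0.005]
ft_force: [-0.5, 0.4, 0.2]
gripper_width: 1.002
```

```bash
python3 -c "
from h import *
go([.5335,-.364,.14])"
```

```text
t 1.75 pos [ 0.4491 -0.1105  0.231 ] off [-0.7494 -0.7606  0.3669] twist [-0.0017  0.0007  0.    ] y [ 0.441  0.898 -0.003] F [-0.5  0.4  0.2] w 1.002 j [-0.38  0.15 -0.22  1.2  -0.    0.08]
```

Request:
play_rows(motion=[{"offset": [-0.75,-0.76,0.3],"twist": [0,0,0],"grip": 0},{"offset": [-0.75,-0.76,0.37],"twist": [0,0,0],"grip": 0},{"offset": [-0.75,-0.76,0.37],"twist": [0,0,0],"grip": 0},{"offset": [-0.75,-0.76,0.37],"twist": [0,0,0],"grip": 0},{"offset": [-0.75,-0.76,0.37],"twist": [0,0,0],"grip": 0},{"offset": [-0.75,-0.76,0.37],"twist": [0,0,0],"grip": 0},{"offset": [-0.75,-0.76,0.37],"twist": [0,0,0],"grip": 0},{"offset": [-0.75,-0.76,0.37],"twist": [0,0,0],"grip": 0}])

```text
time: 2.55
position: [0.534, -0.3622, 0.1381]
orientation: [-0.709, -3.059, 0.001]
ft_force: [0.3, 0.1, 0.7]
gripper_width: 1.003
```

```bash
python3 - <<'E'
from h import *
go([.5335,-.364,.018])
c=read_camera("wrist")
cv2.imwrite("pics/w1.png",cv2.resize(c["frame"][...,::-1],(768,576)))
# wrist cloud -> world
s=arm.state();Q=R.from_rotvec(s["orientation"]);K=c["intrinsics"]
d=c["range_z"];v,u=np.indices(d.shape);x=(u-K[0,2]);y=(v-K[1,2]);r=np.hypot(x,y)+1e-9;th=r/K[0,0]
t=np.tan(th);P=np.stack([x/r*t*d,-y/r*t*d,-d],-1)
T=P@c["mount"][:3,:3].T+c["mount"][:3,3]
W=T.reshape(-1,3)@Q.as_matrix().T+s["position"]
for lo,hi in((.038,.05),(.008,.02)):
    m=(W[:,2]>lo)&(W[:,2]<hi)&(np.hypot(W[:,0]-.5335,W[:,1]+.364)<.075)
    print(cv2.minEnclosingCircle(W[m][:,:2].astype(np.float32).reshape(-1,1,2)),m.sum())
T=T.reshape(-1,3);m=(d.reshape(-1)>0)&(T[:,2]<.03)&(T[:,2]>-.06)&(abs(T[:,0])<.02);print("finger tip z",np.percentile(T[m][:,2],[50,95,99,100]),T[m][:,1].min(),T[m][:,1].max())
E
```

```text
t 2.55 pos [ 0.534  -0.3622  0.1381] off [-0.002  -0.0066  0.4805] twist [-0.0008 -0.0008 -0.    ] y [ 0.44   0.898 -0.001] F [0.3 0.1 0.7] w 1.003 j [-0.69  0.56  0.13  1.14 -0.   -0.24]
((0.5334094762802124, -0.3622305989265442), 0.02236032858490944) 2096
((0.533327579498291, -0.3627510368824005), 0.05718453228473663) 8990
finger tip z [-0.03822457 -0.01735555 -0.01392122 -0.01190698] -0.07240314586929804 0.07228722089221457
```

View pics/w1.png

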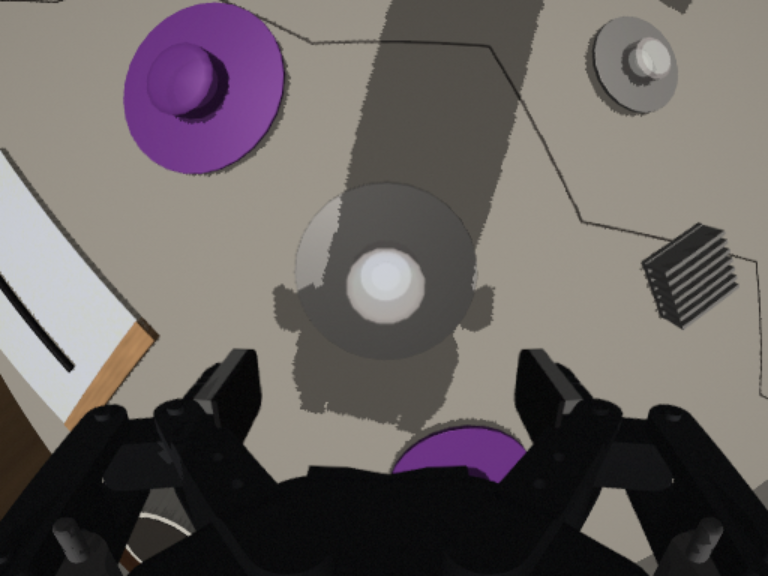

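The wrist view shows the clear-barrel lens centred between the fingers at (385,280), centre (0.5334,-0.3626). The open fingertips sit 12 mm behind the TCP, so at 44 mm opening they should be about 4 mm behind it. A TCP height of 15 mm should therefore clear the flange. I descend and close.

Request:
play_rows(motion=[{"offset": [0,-0.003,0.2],"twist": [0,0,0],"grip": 0},{"offset": [0,-0.003,0.34],"twist": [0,0,0],"grip": 0},{"offset": [0,-0.003,0.44],"twist": [0,0,0],"grip": 0},{"offset": [0,-0.003,0.48],"twist": [0,0,0],"grip": 0},{"offset": [0,-0.003,0.49],"twist": [0,0,0],"grip": 0},{"offset": [0,-0.003,0.49],"twist": [0,0,0],"grip": 0},{"offset": [0,-0.003,0.49],"twist": [0,0,0],"grip": 0}])

```text
time: 3.3
position: [0.535, -0.3634, 0.0187]
orientation: [0.707, 3.058, -0.005]
ft_force: [-0.1, -0.4, 0.3]
gripper_width: 1.001
```

Request:
play_rows(motion=[{"offset": [0,0,0],"twist": [0,0,0],"grip": 60},{"offset": [0,0,0],"twist": [0,0,0],"grip": 90},{"offset": [0,0,0],"twist": [0,0,0],"grip": 120},{"offset": [0,0,0],"twist": [0,0,0],"grip": 160},{"offset": [0,0,0],"twist": [0,0,0],"grip": 200},{"offset": [0,0,0],"twist": [0,0,0],"grip": 255},{"offset": [0,0,0],"twist": [0,0,0],"grip": 255},{"offset": [0,0,0],"twist": [0,0,0],"grip": 255}])

```text
time: 4.1
position: [0.5356, -0.364, 0.0197]
orientation: [0.707, 3.057, -0.006]
ft_force: [-0.9, 0.2, 4.9]
gripper_width: 0.494
```

```bash
python3 - <<'E'
from h import *
go([.5335,-.364,.25])
for n in("wrist","side"):
    c=read_camera(n)["frame"][...,::-1]
    cv2.imwrite(f"pics/{n}2.png",cv2.resize(c,(600,450)) if n=="wrist" else cv2.resize(c[200:320,220:380],(800,600)))
E
```

```text
t 4.1 pos [ 0.5356 -0.364   0.0197] off [ 0.0028 -0.0064 -0.9211] twist [-0.0018  0.0031  0.    ] y [ 0.439  0.899 -0.003] F [-0.9  0.2  4.9] w 0.494 j [-0.69  0.65 -0.04  0.87 -0.   -0.24]
```

View pics/wrist2.png

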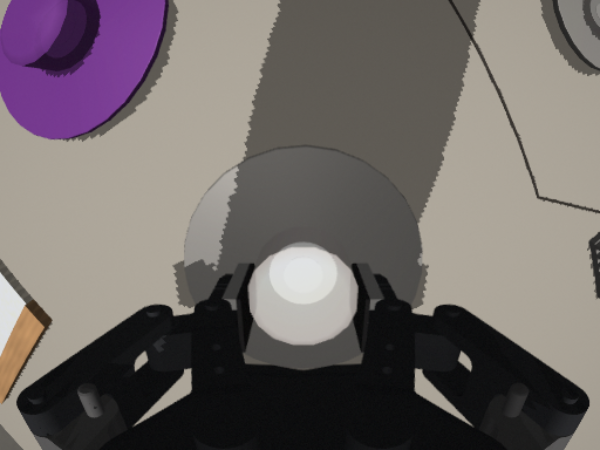

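View pics/side2.png

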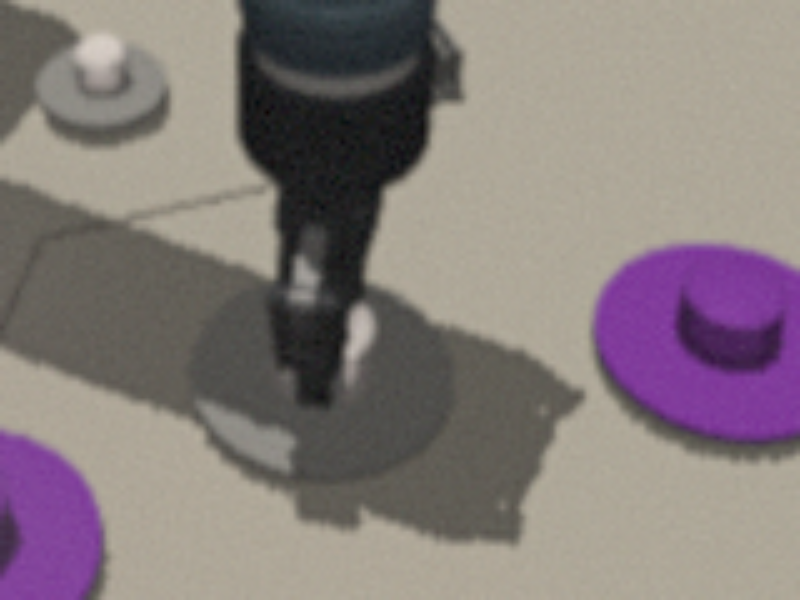

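The fingers hold the barrel above the flange at width 0.494 ≈ 42 mm, against the nominal 44 mm. I lift a little, then check.

Request:
play_rows(motion=[{"offset": [0,0,-0.04],"twist": [0,0,0],"grip": 255},{"offset": [0,0,-0.1],"twist": [0,0,0],"grip": 255},{"offset": [0,0,-0.2],"twist": [0,0,0],"grip": 255},{"offset": [0,0,-0.35],"twist": [0,0,0],"grip": 255},{"offset": [0,0,-0.5],"twist": [0,0,0],"grip": 255},{"offset": [0,0,-0.6],"twist": [0,0,0],"grip": 255},{"offset": [0,0,-0.65],"twist": [0,0,0],"grip": 255},{"offset": [0,0,-0.65],"twist": [0,0,0],"grip": 255},{"offset": [0,0,-0.65],"twist": [0,0,0],"grip": 255}])

```text
time: 5.1
position: [0.5345, -0.3628, 0.1808]
orientation: [0.707, 3.059, -0.005]
ft_force: [0.3, 0.4, -2.4]
gripper_width: 0.493
```

```bash
cat >> h.py <<'E'
def lens():
    "fit flange top plane/circle of held lens in tool frame, from wrist camera"
    s=arm.state();c=read_camera("wrist");Q=R.from_rotvec(s["orientation"]);K=c["intrinsics"]
    d=c["range_z"];v,u=np.indices(d.shape);x=(u-K[0,2]);y=(v-K[1,2]);r=np.hypot(x,y)+1e-9;t=np.tan(r/K[0,0])
    P=np.stack([x/r*t*d,-y/r*t*d,-d],-1);T=P@c["mount"][:3,:3].T+c["mount"][:3,3]
    return s,c,Q,T
E
python3 - <<'E'
from h import *
go([.5257,.157,.18])
s,c,Q,T=lens()
m=(c["range_z"]>0)&(T[...,2]>-.012)&(T[...,2]<.03)&(T[...,0]>.026)&(np.hypot(T[...,0],T[...,1])<.075)
p=T[m];print(len(p))
A=np.c_[p[:,:2],np.ones(len(p))];k=np.linalg.lstsq(A,p[:,2],rcond=None)[0]
print("plane z=ax+by+c",k.round(4),"resid",np.std(A@k-p[:,2]).round(4))
n=Q.apply(np.array([-k[0],-k[1],1])/np.linalg.norm([k[0],k[1],1]));print("normal",n.round(4),"tilt deg",np.degrees(np.arccos(-n[2])).round(2))
# outer edge circle: per-angle max radius
from scipy.optimize import least_squares
a=np.degrees(np.arctan2(p[:,1],p[:,0]));E=[]
for q in range(-70,70,4):
    w=p[(a>=q)&(a<q+4)]
    if len(w)>3: E.append(w[np.argmax(np.hypot(w[:,0],w[:,1]))])
E=np.array(E);f=least_squares(lambda o:np.hypot(E[:,0]-o[0],E[:,1]-o[1])-.057,[0,0],loss="soft_l1",f_scale=.001)
print("flange centre tool",f.x.round(4),"rms",np.std(f.fun).round(4))
cv2.imwrite("pics/w3.png",cv2.resize(c["frame"][...,::-1],(600,450)))
c2=read_camera("side")["frame"][...,::-1];cv2.imwrite("pics/s3.png",cv2.resize(c2,(768,576)))
E
```

```text
t 5.1 pos [ 0.5345 -0.3628  0.1808] off [ 0.9442  1.8527 -0.0037] twist [-0.0015  0.0018  0.    ] y [ 0.439  0.898 -0.002] F [ 0.3  0.4 -2.4] w 0.493 j [-0.69  0.54  0.2   1.23 -0.   -0.24]
9211
plane z=ax+by+c [-0.0041 -0.0019  0.0052] resid 0.0006
normal [-1.3e-03  2.0e-04 -1.0e+00] tilt deg 0.07
flange centre tool [0.0021 0.0007] rms 0.0002
```

View pics/w3.png

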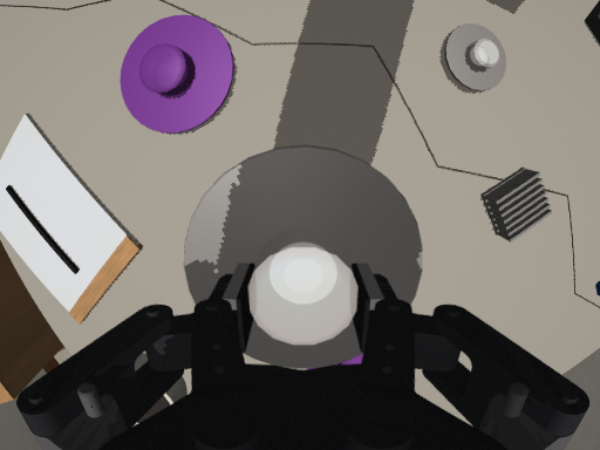

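View pics/s3.png

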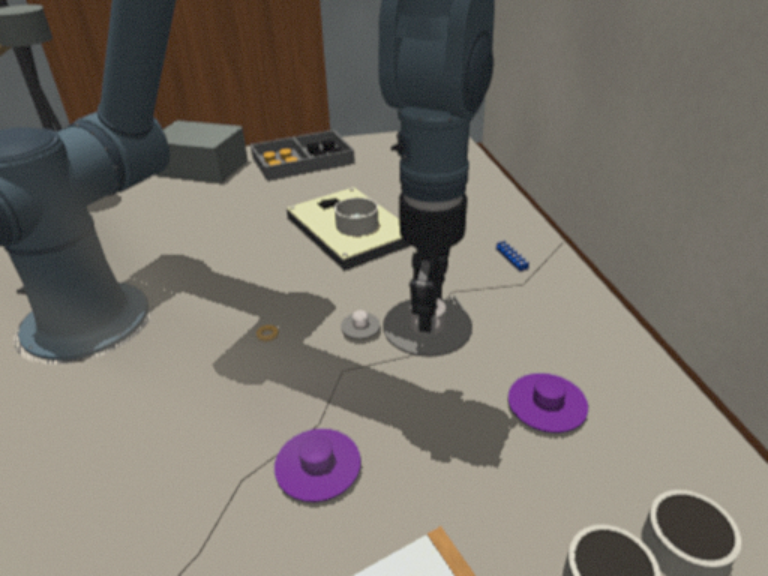

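The lens is held level (tilt 0.1°), its centre 2 mm from the TCP, with its underside about 20 mm below it. Now I carry it to above the rim at TCP target (0.5273, 0.1554).

Request:
play_rows(motion=[{"offset": [0.1,0.2,-0.05],"twist": [0,0,0],"grip": 255},{"offset": [0.47,0.93,0],"twist": [0,0,0],"grip": 255},{"offset": [0.47,0.93,0],"twist": [0,0,0],"grip": 255},{"offset": [0.47,0.93,0],"twist": [0,0,0],"grip": 255},{"offset": [0.47,0.93,0],"twist": [0,0,0],"grip": 255},{"offset": [0.47,0.93,0],"twist": [0,0,0],"grip": 255},{"offset": [0.47,0.93,0],"twist": [0,0,0],"grip": 255},{"offset": [0.47,0.93,0],"twist": [0,0,0],"grip": 255}])

```text
time: 6.0
position: [0.5302, -0.1024, 0.1786]
orientation: [-0.708, -3.06, 0.004]
ft_force: [-0.4, -0.5, -0.2]
gripper_width: 0.495
```

```bash
python3 -c "
from h import *
go([.5273,.1554,.16])"
```

```text
t 6.0 pos [ 0.5302 -0.1024  0.1786] off [0.4631 0.9216 0.0717] twist [-0.0018  0.     -0.    ] y [ 0.439  0.899 -0.003] F [-0.4 -0.5 -0.2] w 0.495 j [-0.31  0.33 -0.13  1.11 -0.    0.15]
```

Request:
play_rows(motion=[{"offset": [0.1,0.2,0],"twist": [0,0,0],"grip": 255},{"offset": [0.46,0.92,0],"twist": [0,0,0],"grip": 255},{"offset": [0.46,0.92,0],"twist": [0,0,0],"grip": 255},{"offset": [0.46,0.92,0],"twist": [0,0,0],"grip": 255},{"offset": [0.463,0.92,0.07],"twist": [0,0,0],"grip": 255},{"offset": [0.463,0.92,0.07],"twist": [0,0,0],"grip": 255},{"offset": [0.463,0.92,0.07],"twist": [0,0,0],"grip": 255},{"offset": [0.463,0.92,0.07],"twist": [0,0,0],"grip": 255},{"offset": [0.463,0.92,0.07],"twist": [0,0,0],"grip": 255},{"offset": [0.463,0.92,0.07],"twist": [0,0,0],"grip": 255}])

```text
time: 7.0
position: [0.5278, 0.1533, 0.1608]
orientation: [0.712, 3.06, -0.004]
ft_force: [0.6, 0.3, -1.7]
gripper_width: 0.496
```

```bash
python3 - <<'E'
from h import *
go([.5273,.1554,.09])
for n in("scene","side"):
    c=read_camera(n);W=cloud(c).reshape(-1,3)
    m=(W[:,2]>.15)&(W[:,2]<.162)&(np.hypot(W[:,0]-.526,W[:,1]-.157)<.08)
    print(n,m.sum(),cv2.minEnclosingCircle(W[m][:,:2].astype(np.float32).reshape(-1,1,2)),np.median(W[m][:,2]))
    f=c["frame"][...,::-1];f=f[90:220,270:450] if n=="scene" else f[80:200,160:320]
    cv2.imwrite(f"pics/{n}4.png",cv2.resize(f,(600,440),interpolation=2))
E
```

```text
t 7.0 pos [0.5278 0.1533 0.1608] off [0.0055 0.0074 0.2832] twist [-0.0017  0.0004 -0.    ] y [ 0.441  0.897 -0.003] F [ 0.6  0.3 -1.7] w 0.496 j [ 0.17  0.36 -0.13  1.08 -0.    0.63]
scene 708 ((0.5274990797042847, 0.1516791135072708), 0.05833008885383606) 0.15503430041970384
side 409 ((0.5246102213859558, 0.1530819833278656), 0.059053052216768265) 0.1558304529494865
```

View pics/scene4.png

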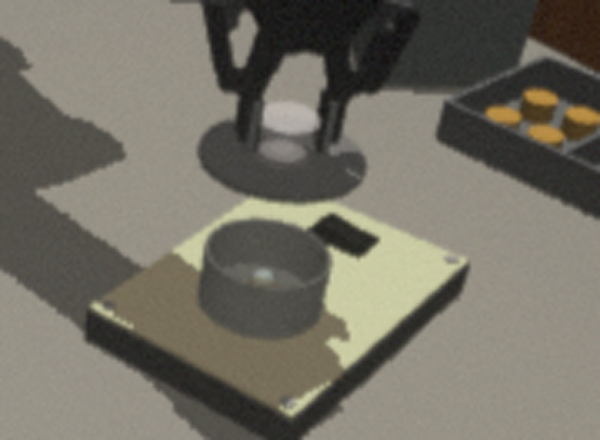

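View pics/side4.png

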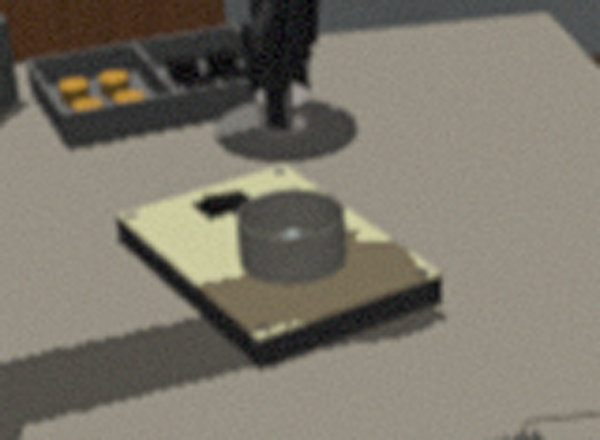

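The level lens hangs 75 mm above the rim in both views, about 3–4 mm short in y. I correct that and descend, slowly at the end.

Request:
play_rows(motion=[{"offset": [0.006,0.013,0],"twist": [0,0,0],"grip": 255},{"offset": [0.006,0.013,0.08],"twist": [0,0,0],"grip": 255},{"offset": [0.006,0.013,0.16],"twist": [0,0,0],"grip": 255},{"offset": [0.006,0.013,0.22],"twist": [0,0,0],"grip": 255},{"offset": [0.006,0.013,0.25],"twist": [0,0,0],"grip": 255},{"offset": [0.006,0.013,0.27],"twist": [0,0,0],"grip": 255},{"offset": [0.006,0.013,0.275],"twist": [0,0,0],"grip": 255},{"offset": [0.006,0.013,0.275],"twist": [0,0,0],"grip": 255}])

```text
time: 7.9
position: [0.528, 0.1573, 0.0925]
orientation: [0.711, 3.059, -0.004]
ft_force: [0.7, 0.2, -0.9]
gripper_width: 0.492
```

```bash
python3 - <<'E'
from h import *
go([.5273,.1565,.085])
for n in("scene","side"):
    c=read_camera(n);W=cloud(c).reshape(-1,3)
    m=(W[:,2]>.079)&(W[:,2]<.095)&(np.hypot(W[:,0]-.526,W[:,1]-.157)<.07)
    print(n,m.sum(),cv2.minEnclosingCircle(W[m][:,:2].astype(np.float32).reshape(-1,1,2)),np.median(W[m][:,2]))
    f=c["frame"][...,::-1];f=f[110:220,270:430] if n=="scene" else f[100:200,170:310]
    cv2.imwrite(f"pics/{n}5.png",cv2.resize(f,(600,420),interpolation=2))
E
```

```text
t 7.9 pos [0.528  0.1573 0.0925] off [ 0.0012 -0.0042  0.03  ] twist [-0.0013  0.0008  0.    ] y [ 0.441  0.898 -0.002] F [ 0.7  0.2 -0.9] w 0.492 j [ 0.18  0.41 -0.24  0.92 -0.    0.63]
scene 696 ((0.5268151164054871, 0.15709149837493896), 0.05827978625893593) 0.08666453170980823
side 407 ((0.527198076248169, 0.15751893818378448), 0.05936462804675102) 0.08764584575639789
```

View pics/scene5.png

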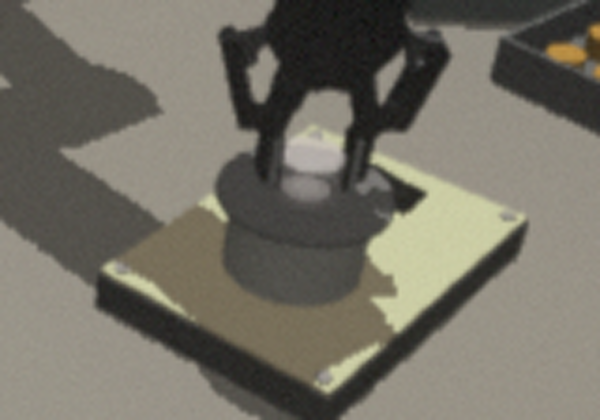

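View pics/side5.png

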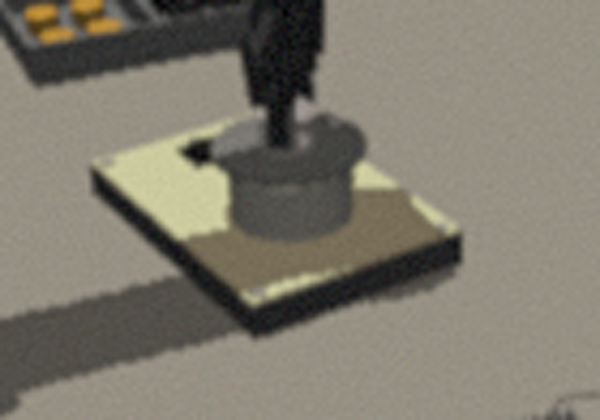

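The lens is centred over the housing within 1 mm in both views. About 7 mm remain, so I lower in small steps and watch the force.

Request:
play_rows(motion=[{"offset": [0,0,0.01],"twist": [0,0,0],"grip": 255},{"offset": [0,0,0.018],"twist": [0,0,0],"grip": 255},{"offset": [0,0,0.024],"twist": [0,0,0],"grip": 255},{"offset": [0,0,0.028],"twist": [0,0,0],"grip": 255},{"offset": [0,0,0.028],"twist": [0,0,0],"grip": 255},{"offset": [0,0,0.028],"twist": [0,0,0],"grip": 255}])

```text
time: 8.6
position: [0.5282, 0.1574, 0.0858]
orientation: [0.71, 3.059, -0.003]
ft_force: [-0.1, 0.4, -1.4]
gripper_width: 0.491
```

Request:
play_rows(motion=[{"offset": [0,0,0.005],"twist": [0,0,0],"grip": 255},{"offset": [0,0,0.008],"twist": [0,0,0],"grip": 255},{"offset": [0,0,0.008],"twist": [0,0,0],"grip": 255}])

```text
time: 8.9
position: [0.5284, 0.1574, 0.0847]
orientation: [0.71, 3.058, -0.003]
ft_force: [-1.3, -0.2, 6.1]
gripper_width: 0.495
```

The force rose to 6 N upward, so the flange is on the rim. I check the level, then release.

Request:
play_rows(motion=[{"offset": [0,0,0],"twist": [0,0,0],"grip": 110},{"offset": [0,0,0],"twist": [0,0,0],"grip": 90},{"offset": [0,0,0],"twist": [0,0,0],"grip": 60},{"offset": [0,0,0],"twist": [0,0,0],"grip": 0},{"offset": [0,0,0],"twist": [0,0,0],"grip": 0},{"offset": [0,0,0],"twist": [0,0,0],"grip": 0},{"offset": [0,0,0],"twist": [0,0,0],"grip": 0}])

```text
time: 9.6
position: [0.5284, 0.1574, 0.0846]
orientation: [0.71, 3.058, -0.003]
ft_force: [0.4, 0.1, 0.4]
gripper_width: 0.995
```

```bash
python3 - <<'E'
from h import *
go([.5273,.1565,.25])
c=read_camera("wrist");cv2.imwrite("pics/w6.png",cv2.resize(c["frame"][...,::-1],(600,450)))
E
```

```text
t 9.6 pos [0.5284 0.1574 0.0846] off [ 0.0007 -0.0062 -0.6615] twist [-0.0009  0.0014 -0.    ] y [ 0.441  0.898 -0.001] F [0.4 0.1 0.4] w 0.995 j [ 0.18  0.42 -0.25  0.9  -0.    0.63]
```

View pics/w6.png

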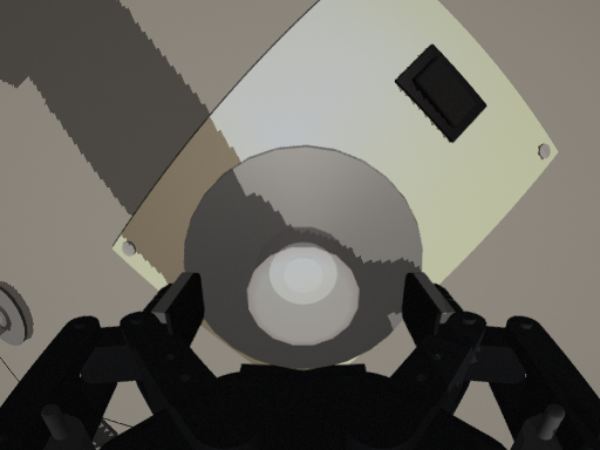

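The fingers at (180,310) and (425,310) stand clear on both sides of the barrel at (303,295). I retreat straight up.

Request:
play_rows(motion=[{"offset": [0,0,-0.05],"twist": [0,0,0],"grip": 0},{"offset": [0,0,-0.15],"twist": [0,0,0],"grip": 0},{"offset": [0,0,-0.3],"twist": [0,0,0],"grip": 0},{"offset": [0,0,-0.45],"twist": [0,0,0],"grip": 0},{"offset": [0,0,-0.5],"twist": [0,0,0],"grip": 0},{"offset": [0,0,-0.5],"twist": [0,0,0],"grip": 0},{"offset": [0,0,-0.5],"twist": [0,0,0],"grip": 0},{"offset": [0,0,-0.5],"twist": [0,0,0],"grip": 0}])

```text
time: 10.45
position: [0.5273, 0.1576, 0.2084]
orientation: [-0.71, -3.06, 0.004]
ft_force: [-0.4, 0.5, -0.4]
gripper_width: 1.0
```

```bash
python3 - <<'E'
from h import *
go([.5273,.1565,.25])
for n in("scene","side"):
    c=read_camera(n);W=cloud(c).reshape(-1,3)
    m=(W[:,2]>.072)&(W[:,2]<.088)&(np.hypot(W[:,0]-.526,W[:,1]-.157)<.07)
    p=W[m];m2=m&(np.hypot(W[:,0]-.527,W[:,1]-.157)<.054)&(W[:,2]>.076);q=W[m2]
    k=np.linalg.lstsq(np.c_[q[:,:2],np.ones(len(q))],q[:,2],rcond=None)[0]
    print(n,cv2.minEnclosingCircle(p[:,:2].astype(np.float32).reshape(-1,1,2)),"z",np.median(q[:,2]),"tilt",np.degrees(np.hypot(k[0],k[1])).round(2))
    m=(W[:,2]>.1)&(W[:,2]<.12)&(np.hypot(W[:,0]-.526,W[:,1]-.157)<.04);print(" barrel top",W[m].mean(0).round(4),W[m][:,2].max())
    for nm,x,y,r,lo,hi in(("small",.4775,-.1517,.06,.008,.02),("hs",.63,-.164,.06,.02,.05)):
        m=(W[:,2]>lo)&(W[:,2]<hi)&(np.hypot(W[:,0]-x,W[:,1]-y)<r);print(" ",nm,cv2.minEnclosingCircle(W[m][:,:2].astype(np.float32).reshape(-1,1,2)))
    f=c["frame"][...,::-1];f=f[110:220,270:430] if n=="scene" else f[100:200,170:310]
    cv2.imwrite(f"pics/{n}7.png",cv2.resize(f,(600,420),interpolation=2))
E
```

```text
t 10.45 pos [0.5273 0.1576 0.2084] off [-0.0021 -0.0043 -0.1665] twist [-0.0018  0.0002 -0.    ] y [ 0.441  0.898 -0.003] F [-0.4  0.5 -0.4] w 1.0 j [ 0.18  0.34 -0.04  1.2  -0.    0.63]
scene ((0.5283425450325012, 0.15771271288394928), 0.058586884289979935) z 0.0791504521350192 tilt 0.25
 barrel top [0.5324 0.1529 0.1072] 0.11102515267030955
  small ((0.4777737855911255, -0.15128132700920105), 0.034757062792778015)
  hs ((0.629886269569397, -0.16387690603733063), 0.03836384043097496)
side ((0.5236984491348267, 0.1573462188243866), 0.06002321094274521) z 0.07995813920153094 tilt 0.11
 barrel top [0.525  0.1509 0.1077] 0.11215717674197734
  small ((0.47703394293785095, -0.1506832093000412), 0.03520343452692032)
  hs ((0.6281431913375854, -0.16433076560497284), 0.03827468678355217)
```

View pics/scene7.png

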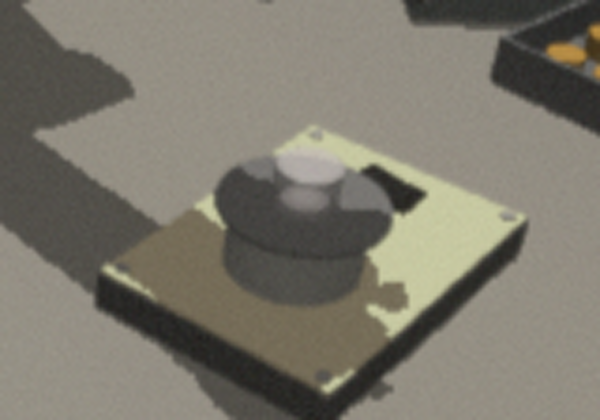

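View pics/side7.png

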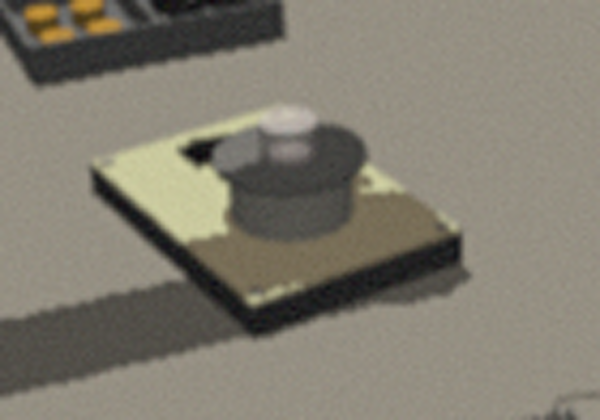

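The lens is seated: its flange top is at about 0.0795 m (0.080 expected) and its tilt is below 0.3°. The small lens and heat sink have not moved. I hand the job in.

```bash
python3 -c "
from h import *
print(arm.finish_job())"
```

```text
the job is handed in; nothing more can be done
None
```

I picked up the wide clear lens by its barrel, lowered it onto the lamp housing's rim until it touched (about 6 N) and let go. The gripper then backed straight up, and I handed the job in at about 10.5 s of the 35 s allowed.

| Last check, from both fixed cameras | Result |
|---|---|
| Lens centre from the rim centre | about 2–3 mm (limit 15 mm) |
| Flange top height | 79–80 mm, against 80 mm when seated, so the underside is about 10–11 mm below the rim |
| Tilt | below 0.3° (limit 10°) |
| Small lens and heat sink | within 2 mm of where they stood |
| Gripper | clear of everything, 0.21 m above the counter |

- **Camera disagreement:** the two cameras differed by about 5 mm in the lens's x position (0.528 m and 0.524 m), on either side of the measured rim centre.
- **Clear barrel readings:** depth readings through the barrel were unreliable and came out 12–15 mm below its expected top. I relied on the flange instead.
- **No verdict:** handing in gave no verdict, so these checks are my only confirmation.

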